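# Stack the two incense-holder slabs and hold them against the sprung stop for screwing

### The arm

A 6-joint arm with a two-finger parallel gripper is mounted at the origin on the work surface. World frame = base frame: x ahead of the robot, y to its left, z up, the work surface at z = 0. Lengths are in mm, angles in rad, forces in N, time in s.
With the tool pointing down it reaches from about 350 to 875 mm from the base axis. Payload 4.2 kg.
Tool frame: the origin (TCP) lies on the centre line of the jaws, within the pads' length; the fingertips stand 25 mm ahead of it and the grasp point (between the pads) lies 6 mm ahead of it; z points along the fingers, x is the direction in which the jaws open and shut, and the axes are right-handed (so a half turn about z gives the same grasp; the last joint's range is limited). The gripper opens to 87 mm and grips with 3 to 60 N. Pads are 19 mm wide; open, the fingers measure 117 mm over their backs; the gripper's body (75 mm by 190 mm) begins 51 mm behind the grasp point.
Start: joints at [1.573, 0.385, 0.008, 0, -1.194, -0.259], TCP at [158.71, 604.492, 247.55] pointing down, gripper open.
Joint ranges: [-3.14, 3.14], [-1.21, 2.06], [-1.07, 1.41], [-3.16, 2.05], [-2.99, -0.16], [-3.1, 3.1]. Speed limits (rad/s): [2.79, 2.79, 3.14, 3.14, 3.14, 3.14].

### API

Orientations are given as a unit quaternion [w, x, y, z].
In Python, from workcell import arm gives the robot as it stands. The module is installed in compiled form; this text tells all that it offers.
- The arm moves only by the tool arm_command, never from a script. Its argument "motion" is a list of rows, each a list of 3 entries, a list of its own where there are three numbers: the turn, a rotation vector about the tool's x, y, z in rad, then the shift along the tool's x, y, z in cm, then the closure in counts, from 0 (fully open) to 255 (shut). In form: [[[ax, ay, az], [tx, ty, tz], claw], ...]. A call has 1 to 5 rows; each row is the pose to reach, as a shift and turn from the pose commanded when the call began, along the tool's axes at that moment; what a row does not reach only later rows make up. A row lasts 1/10 s, in which the tool goes at most 50 mm and 8.59 degrees, less where a joint would pass 70% of its speed; a pose out of reach is approached as far as the arm can. A call with a gripper value outside its range is refused whole. The fingers move at their own pace and stop on an object; the grip force is fixed at half the most. Time passes only in rows, so rows that repeat a pose let the fingers close. It gives the time, the measured TCP pose, the force and the opening at its end, in the units of the state.
- arm.get_obs(): the state, without advancing time (a new reading comes with each control period).
- arm.read_camera(name): name is "side" or "top" or "wrist"; returns a dict with "image" (420x560x3 uint8, red, green, blue), "vfov" (degrees; the focal length in pixels is half the picture's height over the tangent of half this angle, whatever the lens; pixels are square), "cx", "cy" (the principal point, pixels), "k1" (the pictures are not rectified: a ray, as slopes to the right and down, at radius r is drawn at 1 + k1 r^2 times it, then the intrinsics apply), "R" (3x3) and "t" (3): a world point X has camera coordinates R X + t. Camera axes: x right, y down, z forward; pixel columns grow to the right and rows downward; lengths in mm; the calibration is good to about 2 mm. A picture is of the moment at which its call begins. There is no depth.
- arm.close_job(): hands the job in, once; it reports no verdict.
The state is a dict: "time": time; "qpos": joint angles; "joint_velocities": joint speeds; "joint_efforts": joint torques, N m; "ee_pos": TCP position; "tool_rot": TCP orientation; "ft_force": force on the tool from outside, world axes, zero at the start; "wrist_torque": the same for the moment, N m; "opening": finger opening in mm.
Only numpy, scipy, OpenCV 4.12 (cv2) and the standard library are available. Lean on these libraries where they do the work, as an engineer would, in place of code of your own. Each camera call takes 0.05 s, during which the arm holds its last target.

### The job

Lay the dark slab with three holes squarely on the plain dark slab lying loose in the jig, edges in line. Then push the pile squarely against the jig's sprung aluminium stop, both slabs flush on it, until the stop's brass pointer is midway between the two pins (about 10 N; never drive the stop to its end), with the fingers off the stop. Finish while still holding it pressed there steadily, for a colleague to screw together, and leave everything else alone.

Things in the scene. Friction and masses are not known exactly. Their poses are not given: they have to be found in the camera images.
- jig: Jig fixed to the table: plywood floor 260 (x) x 150 (y) x 8 mm, a sprung stop across it near its +x end, behind that a steel bracket 48 mm high (x = 114 to 130 mm). Origin: centre of the floor's underside, on the table. x runs from the open end (nearest the robot) to the stop, z up; yaw within 0.3 rad. Two pins, 44 mm high, at y = +71, x = +76 and +90 mm, mark the pointer's band.
- stop (a joint): Travel of the stop along the jig's +x in m: 0 at rest (face at jig x = +60 mm), 0.030 at its hard end. Aluminium block 110 mm wide (y), 16 mm thick, top 41 mm over the table, brass pointer on its left (+y) end. The spring pushes back with 3 N at rest plus 450 N/m (9.75 N at 0.015). The pointer is at the pins at 0.008 and 0.022; midway is 0.015.
- stop_face (a point): Centre of the stop's flat face that the slabs are pressed against, 20 mm over the table; it moves with the stop. Axes as the jig's.
- base: Plain dark wooden slab, 120 (x) x 60 (y) x 12 mm, about 75 g, lying loose on the jig's floor, askew by up to 0.2 rad, its long way roughly along the jig, 15 to 40 mm short of the stop. Origin: centre of its underside; x along its length, z up.
- top: Dark wooden slab of the same outline, 120 (x) x 60 (y) x 12 mm, about 70 g, with three 18 mm through holes in a row along its length (centre and 35 mm either side). Starts flat on the table to the left or the right of the jig. Origin: centre of its underside; x along its length, z up.
- bowl: Bystander, loose: empty white ceramic bowl, 110 mm across, 55 mm high; it lies on one side of the jig, the top slab on the other. Not to be disturbed.
- jar_a: Bystander, loose: closed clear jar with white lid, 66 mm across, 41 mm high, beyond on the left. Not to be disturbed.
- jar_b: Bystander, loose: another closed jar, same size, beyond on the right. Not to be disturbed.
- jar_c: Bystander, loose: another closed jar, same size, near the robot on the left. Not to be disturbed.
- screwdriver: Bystander, loose: screwdriver, 200 mm long, lying at the right. Not to be disturbed.
- screw_tray: Bystander, loose: small open aluminium tray with a few brass screws, 70 x 60 x 25 mm. Not to be disturbed.
- offcut: Bystander, loose: pale wooden offcut, 70 x 45 x 20 mm. Not to be disturbed.

How it is judged:
By the outcome, as a careful person would: the job done as asked, in the order asked, and still so for the second after the job is handed in, while the arm keeps its last pose, push and grip.
It also fails if it takes over 61 s, if anything falls off the work surface, if the arm or the gripper's body presses on something with over 40 N, if the wrist force passes 120 N, or if a joint passes its speed limit or range.

## Working session

There is one attempt and no reset: what is moved stays moved. The work goes in short steps, Python scripts to look and compute and a tool call to move; the robot and the scene stay as the last step left them, time stands still between calls to the robot, and variables do not carry over. Pictures are saved under pics/ and viewed, and the job is handed in when it is done.

Besides the shell and the picture viewer there is one more tool, called after "Request:" in YAML: its name, and indented under it one key for each argument. arm_command: Moves the arm, as the interface text tells. Its arguments: {"type":"object","properties":{"motion":{"type":"array"}},"required":["motion"]}

```bash
mkdir -p pics
python3 - <<'E'
from workcell import arm
import cv2,json,pickle
print(arm.get_obs())
d={}
for n in ["top","side"]:
    c=arm.read_camera(n); d[n]=c
    cv2.imwrite(f"pics/{n}0.png",c["image"][:,:,::-1])
    print(n,c["vfov"],c["cx"],c["cy"],c["k1"],c["R"],c["t"])
pickle.dump(d,open("c0.pkl","wb"))
E
```

```text
{'time': 0.0, 'qpos': array([ 1.57259058e+00,  3.85510956e-01,  6.62121327e-03, -5.15166526e-04,
       -1.19401976e+00, -2.58596983e-01]), 'joint_velocities': array([-7.89061939e-06, -6.76248828e-04, -5.17763724e-04,  1.29396868e-03,
       -1.15926575e-03,  6.92527833e-05]), 'joint_efforts': array([-3.87525124e-04, -3.90666997e+01,  1.87405872e+01,  4.21982959e+00,
        1.10755194e-02, -1.91573922e-04]), 'ee_pos': array([158.58173741, 603.96533828, 246.48288329]), 'tool_rot': array([-8.33636749e-04, -6.10665981e-01,  7.91887546e-01, -6.91912619e-04]), 'ft_force': array([-0.16821557, -0.38652056, -0.88442941]), 'wrist_torque': array([-0.00476414, -0.04052316,  0.05149258]), 'opening': 86.94129403907864}
top 45.26025557965498 278.93970343983875 209.39597338683666 -0.17429668933977185 [[ 0.02225181 -0.99974566 -0.00366929]
 [-0.99108946 -0.02157673 -0.13143867]
 [ 0.13132607  0.00656134 -0.99131751]] [ -18.64345125  544.16924641 1344.33048506]
side 52.38362624545991 278.805366781931 209.91340472739756 0.03761500084230908 [[ 0.85911245 -0.5117828  -0.00203957]
 [-0.34714866 -0.5798092  -0.73709504]
 [ 0.37605     0.63395556 -0.67578602]] [-464.39433054  200.9585936  1151.6131525 ]
```

View pics/top0.png

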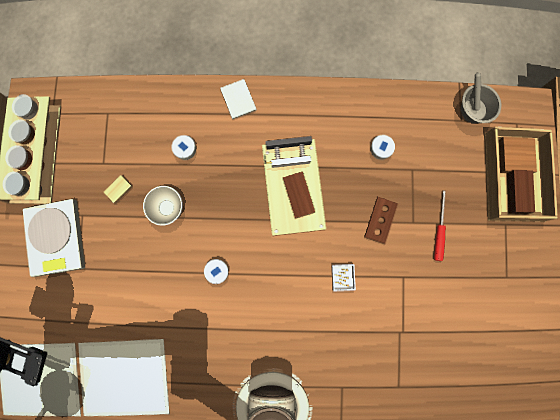

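View pics/side0.png

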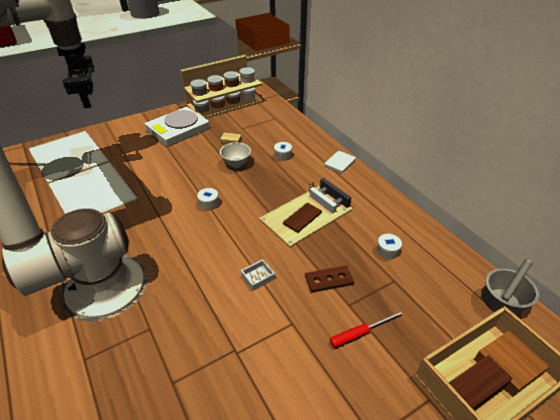

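Top view: jig centred near (294,187), base slab at (299,195), holed slab at (381,220) right of the jig, bowl on the left at (163,205).

```bash
cat > h.py <<'E'
import numpy as np, cv2
def K(c):
    f=210/np.tan(np.radians(c["vfov"])/2); return np.array([[f,0,c["cx"]],[0,f,c["cy"]],[0,0,1.]])
def rays(c,px):
    px=np.asarray(px,float).reshape(-1,1,2)
    n=cv2.undistortPoints(px,K(c),np.array([c["k1"],0,0,0,0.]) ).reshape(-1,2)
    # exact iterate
    d=(px.reshape(-1,2)-[c["cx"],c["cy"]])/K(c)[0,0]
    n=d.copy()
    for _ in range(50): n=d/(1+c["k1"]*(n**2).sum(1,keepdims=True))
    return n
def toplane(c,px,z):
    n=rays(c,px); R=np.array(c["R"]);t=np.array(c["t"]).ravel()
    d=np.c_[n,np.ones(len(n))]@R; o=-R.T@t
    s=(z-o[2])/d[:,2]; return (o+d*s[:,None])[:,:2]
def proj(c,X):
    R=np.array(c["R"]);t=np.array(c["t"]).ravel()
    p=np.atleast_2d(X)@R.T+t; n=p[:,:2]/p[:,2:]
    n=n*(1+c["k1"]*(n**2).sum(1,keepdims=True)); return n*K(c)[0,0]+[c["cx"],c["cy"]]
def rect(P):
    (c,s,a)=cv2.minAreaRect(P.astype(np.float32)); b=cv2.boxPoints((c,s,a))
    e=[b[1]-b[0],b[2]-b[1]]; L=[np.linalg.norm(v) for v in e]; v=e[int(np.argmax(L))]
    if v[0]<0:v=-v
    return np.array(c),sorted(L),np.arctan2(v[1],v[0])
def dark(c,roi,thr=None):
    x0,y0,x1,y1=roi
    im=c["image"].astype(int); m=np.zeros(im.shape[:2],np.uint8)
    s=im[y0:y1,x0:x1]; m[y0:y1,x0:x1]=((s[...,0]<thr)&(s[...,0]>s[...,2]+12))*255
    m=cv2.morphologyEx(m,cv2.MORPH_OPEN,np.ones((3,3)))
    cs,_=cv2.findContours(m,cv2.RETR_EXTERNAL,cv2.CHAIN_APPROX_NONE)
    k=max(cs,key=cv2.contourArea); return k.reshape(-1,2),m
E
python3 - <<'E'
import pickle; from h import *
d=pickle.load(open("c0.pkl","rb")); c=d["top"]
im=c["image"]; print(im[195,299],im[220,370:392:2].tolist(),im[187,280],im[300,300])
cv2.imwrite("pics/z0.png",cv2.resize(im[120:260,240:420,::-1],None,fx=4.4,fy=4.2,interpolation=cv2.INTER_CUBIC))
for n,roi,z in (("base",(270,165,320,225),20),("top",(355,185,405,250),12)):
    k,m=dark(c,roi,125); print(n,cv2.contourArea(k),rect(toplane(c,k,z)))
E
```

```text
[115  67  43] [[51, 26, 12], [120, 69, 49], [120, 70, 45], [130, 73, 51], [146, 99, 68], [169, 119, 81], [173, 123, 81], [35, 22, 14], [127, 74, 49], [113, 65, 42], [111, 64, 44]] [234 235 168] [210 149  97]
base 496.5 (array([586.39440918, -50.25118637]), [np.float32(37.82274), np.float32(119.810005)], np.float32(0.31503943))
top 471.0 (array([ 523.64239502, -293.58959961]), [np.float32(55.361053), np.float32(122.01239)], np.float32(-0.3271669))
```

View pics/z0.png

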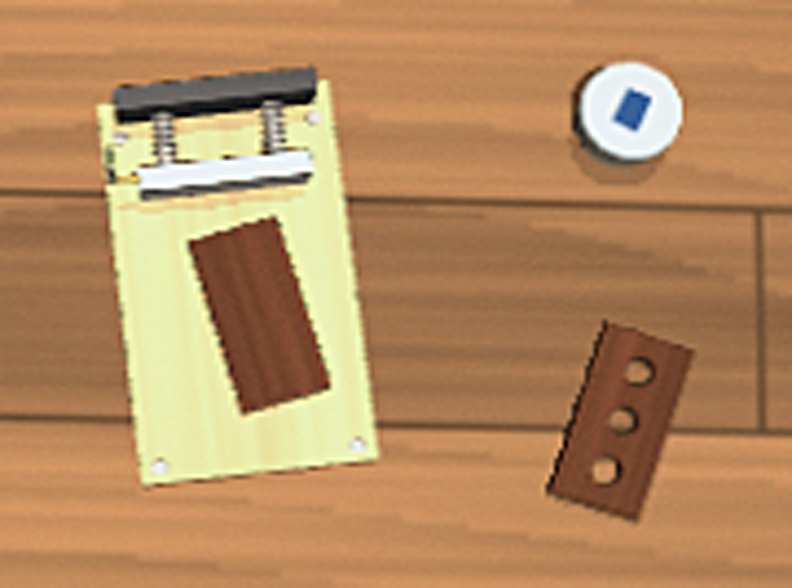

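```bash
cat >> h.py <<'E'
from scipy.spatial.transform import Rotation as Ro
def pose():
    from workcell import arm
    o=arm.get_obs(); q=o["tool_rot"]; return o,np.array(o["ee_pos"]),Ro.from_quat([q[1],q[2],q[3],q[0]])
def plan(target,yaw):
    """world target (mm) of TCP, yaw of tool x; tool straight down -> turn and shift in tool axes"""
    o,p,R=pose(); yx=np.arctan2(R.as_matrix()[1,0],R.as_matrix()[0,0])
    c,s=np.cos(yaw),np.sin(yaw)
    T=Ro.from_matrix(np.array([[c,s,0],[s,-c,0],[0,0,-1.]]))
    print("t",o["time"],"pos",p.round(1),"yaw",round(yx,4),"F",np.round(o["ft_force"],2),"open",round(o["opening"],1))
    print(" turn",(R.inv()*T).as_rotvec().round(4),"shift cm",(R.inv().apply(np.array(target)-p)/10).round(3))
E
python3 - <<'E'
import pickle; from h import *
d=pickle.load(open("c0.pkl","rb")); c=d["top"]
q=np.array([(98,103),(142,486),(380,458),(328,80)])/[4.4,4.2]+[240,120]-.4
P=toplane(c,q,8);print(P,rect(P))
q=np.array([(188,242),(243,415),(330,387),(277,217)])/[4.4,4.2]+[240,120]-.4
print("base",rect(toplane(c,q,20)))
q=np.array([(603,320),(547,493),(637,522),(694,350)])/[4.4,4.2]+[240,120]-.4
print("top",rect(toplane(c,q,12)))
plan((450,250,300),-1.83)
E
```

```text
[[ 734.95945108   46.40423683]
 [ 475.09304895   11.53605886]
 [ 496.90912077 -138.64177793]
 [ 754.44055588 -102.62247877]] (array([615.11621094, -46.22853088]), [np.float32(151.7452), np.float32(262.19528)], np.float32(0.13338067))
base (array([589.07849121, -60.6914978 ]), [np.float32(59.213608), np.float32(121.10481)], np.float32(0.3111188))
top (array([ 524.52905273, -291.38687134]), [np.float32(61.98295), np.float32(122.27715)], np.float32(-0.3112655))
t 0.1 pos [158.6 604.  246.6] yaw -1.8278 F [-0.17  0.44 -0.05] open 86.8
 turn [-0.0001 -0.002   0.0022] shift cm [ 26.847 -37.183  -5.286]
```

Request:
arm_command:
  motion:
    - [[0,0,0],[26.8,-37.2,-5.3],0]
    - [[0,0,0],[26.8,-37.2,-5.3],0]
    - [[0,0,0],[26.8,-37.2,-5.3],0]
    - [[0,0,0],[26.8,-37.2,-5.3],0]
    - [[0,0,0],[26.8,-37.2,-5.3],0]

```text
time: 0.6
ee_pos: [317.4, 411.0, 276.1]
tool_rot: [-0.0, -0.611, 0.792, -0.0]
ft_force: [0.9, -0.1, -0.4]
opening: 87.0
```

Run:
```python
from h import *
plan((530,-30,330),-1.60)
```

```text
t 0.6 pos [317.4 411.  276.1] yaw -1.8271 F [ 0.85 -0.06 -0.41] open 87.0
 turn [ 0.0003 -0.0007 -0.2271] shift cm [ 37.274 -31.741  -5.367]
```

Request:
arm_command:
  motion:
    - [[0,0,-0.2],[37.3,-31.7,-5.4],0]
    - [[0,0,-0.2],[37.3,-31.7,-5.4],0]
    - [[0,0,-0.2],[37.3,-31.7,-5.4],0]
    - [[0,0,-0.2],[37.3,-31.7,-5.4],0]
    - [[0,0,-0.2],[37.3,-31.7,-5.4],0]

```text
time: 1.1
ee_pos: [424.0, 188.0, 303.7]
tool_rot: [-0.0, -0.687, 0.727, 0.0]
ft_force: [1.3, 1.3, -0.0]
opening: 86.9
```

Run:
```python
from h import *
plan((530,-30,330),-1.60)
```

```text
t 1.1 pos [424.  188.  303.7] yaw -1.6271 F [ 1.34  1.3  -0.01] open 86.9
 turn [ 0.0002  0.0001 -0.0271] shift cm [ 21.169 -11.814  -2.637]
```

Request:
arm_command:
  motion:
    - [[0,0,-0.03],[21.2,-11.8,-2.6],0]
    - [[0,0,-0.03],[21.2,-11.8,-2.6],0]
    - [[0,0,-0.03],[21.2,-11.8,-2.6],0]
    - [[0,0,-0.03],[21.2,-11.8,-2.6],0]
    - [[0,0,-0.03],[21.2,-11.8,-2.6],0]

```text
time: 1.6
ee_pos: [529.9, -30.6, 329.5]
tool_rot: [-0.0, -0.697, 0.717, 0.0]
ft_force: [1.0, 0.6, 0.0]
opening: 87.0
```

```bash
cat > snap.py <<'E'
import sys,pickle,cv2
from workcell import arm
n,f=sys.argv[1:3]; c=arm.read_camera(n); pickle.dump(c,open(f+".pkl","wb")); cv2.imwrite(f"pics/{f}.png",c["image"][:,:,::-1])
print(c["vfov"],c["k1"])
E
python3 snap.py wrist w1
```

```text
71.20406962369799 -0.02891983773433563
```

View pics/w1.png

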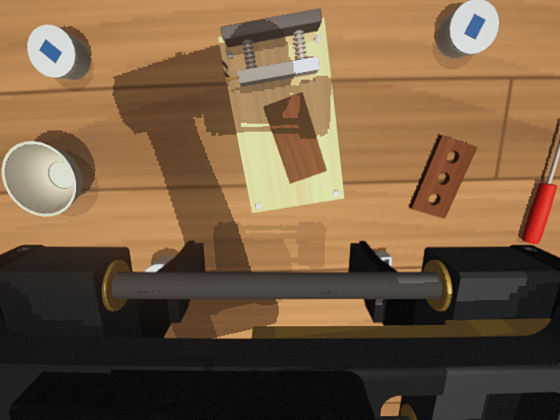

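Wrist view shows jig centred around (283,110), base around (296,138) and holed slab around (443,177), stop at (278,72). I'll enlarge for corners.

Run:
```python
import pickle; from h import *
c=pickle.load(open("w1.pkl","rb")); im=c["image"][:,:,::-1]
cv2.imwrite("pics/w1a.png",cv2.resize(im[0:220,210:360],None,fx=4,fy=2.7*1,interpolation=cv2.INTER_CUBIC) if 0 else cv2.resize(im[70:220,215:365],None,fx=4,fy=4,interpolation=cv2.INTER_CUBIC))
cv2.imwrite("pics/w1b.png",cv2.resize(im[125:225,400:490],None,fx=6,fy=6,interpolation=cv2.INTER_CUBIC))
```

```text
(no output)
```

View pics/w1a.png

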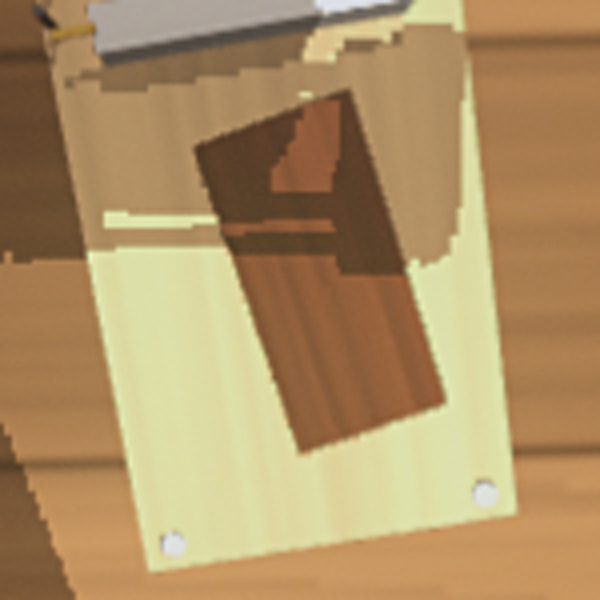

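View pics/w1b.png

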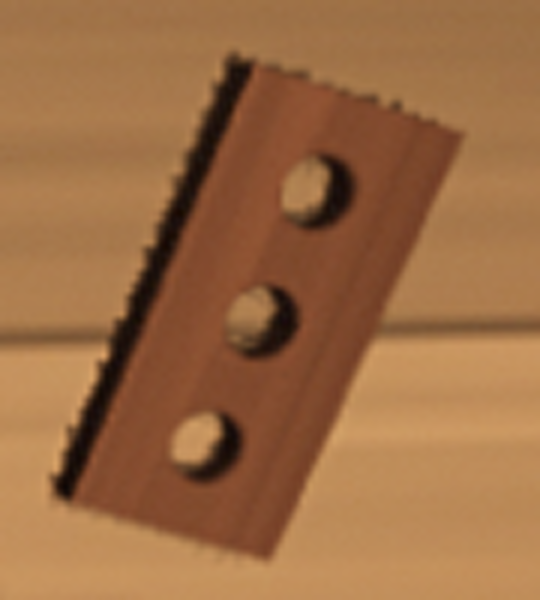

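Run:
```python
import pickle; from h import *
c=pickle.load(open("w1.pkl","rb"))
f=lambda q,s,o:(np.array(q,float)+.5)/s+o-.5
P=toplane(c,f([(195,148),(350,88),(446,404),(300,454)],4,[215,70]),20); print("base",rect(P))
P=toplane(c,f([(255,65),(462,133),(270,558),(78,498)],6,[400,125]),12); print("top",rect(P))
P=toplane(c,f([(152,572),(517,514)],4,[215,70]),8); 
L=toplane(c,f([(90,255),(152,572)],4,[215,70]),8); print("jig end",P,"yaw from end",np.arctan2(*(P[0]-P[1])[::-1])-np.pi/2,"yaw left",np.arctan2(*(L[0]-L[1])[::-1]))
R_=toplane(c,f([(466,60),(517,514)],4,[215,70]),8);print("right",np.arctan2(*(R_[0]-R_[1])[::-1]))
S=toplane(c,f([(104,50),(414,0)],4,[215,70]),41);print("stop top near edge",S,np.arctan2(*(S[0]-S[1])[::-1])-np.pi/2)
y=np.arctan2(*(P[0]-P[1])[::-1])-np.pi/2
print("jig centre",P.mean(0)+130*np.array([np.cos(y),np.sin(y)]),"faceproj", P.mean(0)+190*np.array([np.cos(y),np.sin(y)]))
plan((526,-292,120),-1.89)
```

```text
base (array([590.56835938, -61.79067993]), [np.float32(59.019104), np.float32(119.195984)], np.float32(0.3069352))
top (array([ 525.24725342, -294.5925293 ]), [np.float32(58.88377), np.float32(118.27008)], np.float32(-0.31039646))
jig end [[ 476.06550263    8.44332907]
 [ 496.08520877 -139.04973288]] yaw from end 0.13490874013936494 yaw left 0.1374595151673937
right 0.13906050749708543
stop top near edge [[668.24654617  12.63769887]
 [680.93748072 -91.67184741]] 0.12107103886113602
jig centre [614.89412497 -47.81821739] faceproj [674.34894156 -39.74822453]
t 1.65 pos [532.2 -34.8 329.8] yaw -1.6029 F [ 3.93 -1.57  2.57] open 86.9
 turn [-0.0012 -0.0025  0.2871] shift cm [25.67  -0.186 21.044]
```

Request:
arm_command:
  motion:
    - [[0,0,0.15],[25.8,-0.2,10],0]
    - [[0,0,0.28],[25.8,-0.2,18],0]
    - [[0,0,0.28],[25.8,-0.2,18],0]
    - [[0,0,0.28],[25.8,-0.2,18],0]
    - [[0,0,0.28],[25.8,-0.2,18],0]

```text
time: 2.15
ee_pos: [525.1, -235.1, 188.4]
tool_rot: [-0.0, -0.591, 0.807, 0.0]
ft_force: [0.4, 1.1, 1.3]
opening: 87.1
```

Run:
```python
from h import *
plan((525.5,-293.5,120),-1.882)
```

```text
t 2.15 pos [ 525.1 -235.1  188.4] yaw -1.8775 F [0.43 1.09 1.3 ] open 87.1
 turn [0.0004 0.0001 0.0045] shift cm [ 5.557 -1.803  6.843]
```

Request:
arm_command:
  motion:
    - [[0,0,0.0045],[5.55,-1.8,4],0]
    - [[0,0,0.0045],[5.55,-1.8,5],0]
    - [[0,0,0.0045],[5.55,-1.8,5],0]
    - [[0,0,0.0045],[5.55,-1.8,5],0]
    - [[0,0,0.0045],[5.55,-1.8,5],0]

```text
time: 2.65
ee_pos: [526.8, -291.5, 141.1]
tool_rot: [0.001, -0.589, 0.808, -0.001]
ft_force: [0.1, -0.1, 0.3]
opening: 86.7
```

```bash
python3 snap.py wrist w2
python3 - <<'E'
from h import *
plan((525.5,-293.5,40),-1.882)
E
```

```text
71.20406962369799 -0.02891983773433563
t 2.7 pos [ 527.  -291.3  141.4] yaw -1.8805 F [-0.24 -0.46  1.12] open 87.4
 turn [-0.0027  0.      0.0015] shift cm [ 0.256  0.101 10.14 ]
```

View pics/w2.png

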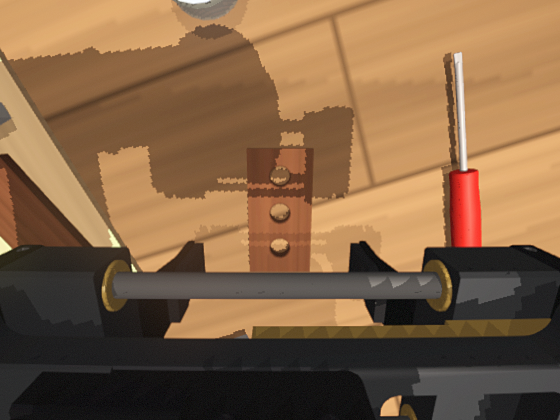

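Slab is centred under the jaws: holes at (280,176), (280,212), (280,247), far end at row 149, edges at columns 247 and 313.

Run:
```python
import pickle; from h import *
c=pickle.load(open("w2.pkl","rb")); print(c["cx"],c["cy"])
im=c["image"]
cv2.imwrite("pics/w2a.png",cv2.resize(im[140:270,230:330,::-1],None,fx=4.5,fy=4.5,interpolation=cv2.INTER_CUBIC))
P=toplane(c,[(280,176),(280,212),(280,247)],12); print(P)
P=toplane(c,[(247,149),(313,149),(247,240),(313,240)],12); print(P)
for a,b in ((0,2),(1,3)): print(np.arctan2(*(P[a]-P[b])[::-1]),np.linalg.norm(P[0]-P[1]))
m=(P[0]+P[1])/2; y=-.311; print(m-60*np.array([np.cos(y),np.sin(y)]))
```

```text
276.37266530556604 212.13278859710928
[[ 558.39560761 -305.94308003]
 [ 525.95112999 -295.64532772]
 [ 492.21963855 -284.94218308]]
[[ 590.40377473 -285.27867084]
 [ 572.44993417 -341.23957037]
 [ 508.91007059 -256.72466421]
 [ 489.37389995 -317.56152925]]
-0.33701596044779547 58.770423401111934
-0.2776544244061444 58.770423401111934
[ 524.30517235 -294.89847157]
```

View pics/w2a.png

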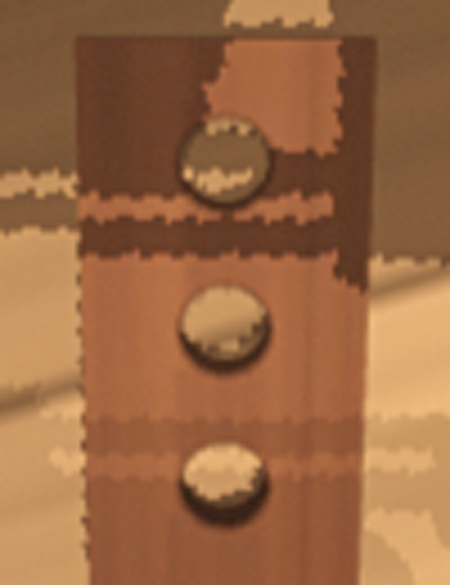

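Request:
arm_command:
  motion:
    - [[0,0,0],[0.3,0.15,4],0]
    - [[0,0,0],[0.3,0.15,8],0]
    - [[0,0,0],[0.3,0.15,10],0]
    - [[0,0,0],[0.3,0.15,10.5],0]
    - [[0,0,0],[0.3,0.15,10.5],0]

```text
time: 3.2
ee_pos: [524.5, -293.9, 35.5]
tool_rot: [0.0, -0.59, 0.808, -0.0]
ft_force: [0.3, -1.6, -0.1]
opening: 87.3
```

Run:
```python
from h import *
plan((525,-294.5,27.5),-1.882)
```

```text
t 3.2 pos [ 524.5 -293.9   35.5] yaw -1.8806 F [ 0.35 -1.57 -0.09] open 87.3
 turn [-0.0009 -0.0002  0.0014] shift cm [ 0.04  -0.068  0.803]
```

Request:
arm_command:
  motion:
    - [[0,0,0],[0,0,0.75],0]
    - [[0,0,0],[0,0,0.75],40]
    - [[0,0,0],[0,0,0.75],255]
    - [[0,0,0],[0,0,0.75],255]
    - [[0,0,0],[0,0,0.75],255]

```text
time: 3.7
ee_pos: [523.9, -294.6, 27.8]
tool_rot: [0.0, -0.589, 0.808, -0.0]
ft_force: [-0.5, 0.0, 0.1]
opening: 63.2
```

Request:
arm_command:
  motion:
    - [[0,0,0],[0,0,0],255]
    - [[0,0,0],[0,0,0],255]
    - [[0,0,0],[0,0,0],255]

```text
time: 4.0
ee_pos: [523.9, -294.5, 27.8]
tool_rot: [0.0, -0.589, 0.808, -0.0]
ft_force: [-0.6, -0.3, 2.9]
opening: 59.8
```

Request:
arm_command:
  motion:
    - [[0,0,0],[0,0,-2],255]
    - [[0,0,0],[0,0,-6],255]
    - [[0,0,0],[0,0,-10],255]
    - [[0,0,0],[0,0,-12],255]
    - [[0,0,0],[0,0,-12],255]

```text
time: 4.5
ee_pos: [525.6, -295.1, 151.0]
tool_rot: [0.002, -0.589, 0.808, -0.003]
ft_force: [0.8, -0.7, -1.0]
opening: 59.5
```

```bash
python3 snap.py wrist w3
python3 - <<'E'
from h import *
plan((589,-61.7,147),-1.263)
E
```

```text
71.20406962369799 -0.02891983773433563
t 4.55 pos [ 524.2 -294.5  148.5] yaw -1.8824 F [ 0.44  0.62 -0.97] open 59.6
 turn [-3.000e-03 -4.000e-04 -6.194e-01] shift cm [-24.145   0.966   0.158]
```

View pics/w3.png

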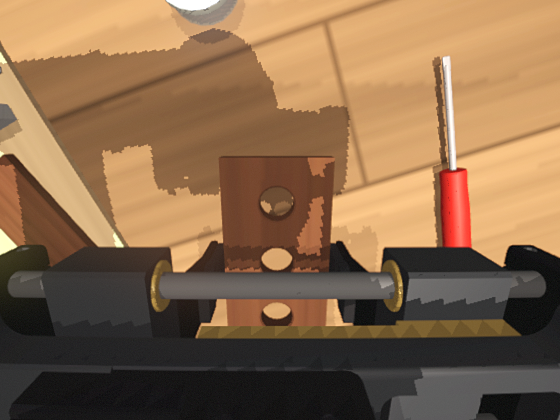

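Slab held square between the fingers; far end edge at row 157 (columns 219–335), holes at (277,202) and (277,260).

Run:
```python
import pickle; from h import *
c=pickle.load(open("w3.pkl","rb"))
im=c["image"]
cv2.imwrite("pics/w3a.png",cv2.resize(im[145:285,210:345,::-1],None,fx=4,fy=4,interpolation=cv2.INTER_CUBIC))
P=toplane(c,[(219.5,156.5),(334.5,156.5)],132.7); print(P,np.linalg.norm(P[0]-P[1]),np.arctan2(*(P[0]-P[1])[::-1])-np.pi/2)
print("axis tip",P.mean(0), "centre", P.mean(0)-60*np.array([np.cos(-.3116),np.sin(-.3116)]))
print(toplane(c,[(277,202)],132.7),toplane(c,[(277,260)],132.7))
```

```text
[[ 592.80029228 -286.25867171]
 [ 574.31126253 -343.70070943]] 60.34427826215698 -0.31140086252446886
axis tip [ 583.5557774  -314.97969057] centre [ 526.44512197 -296.58477183]
[[ 560.21225072 -307.47768737]] [[ 527.53632028 -296.98027942]]
```

View pics/w3a.png

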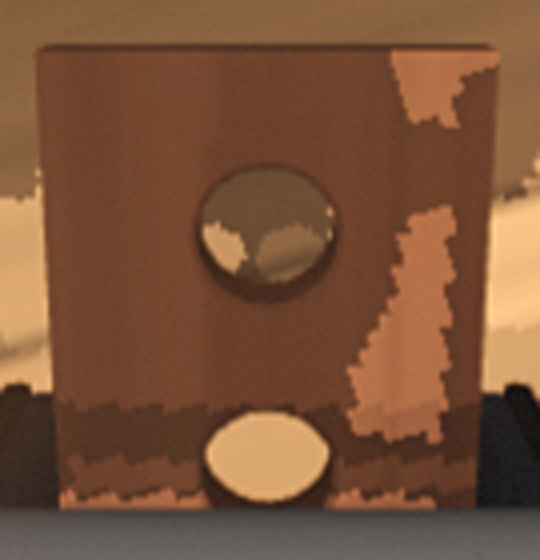

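Request:
arm_command:
  motion:
    - [[0,0,-0.12],[-4.8,0.2,0],255]
    - [[0,0,-0.25],[-9.6,0.4,0],255]
    - [[0,0,-0.37],[-14.5,0.6,0],255]
    - [[0,0,-0.5],[-19.3,0.8,0],255]
    - [[0,0,-0.62],[-24.1,0.95,0],255]

```text
time: 5.05
ee_pos: [587.4, -60.3, 145.1]
tool_rot: [0.001, 0.809, -0.588, -0.002]
ft_force: [1.4, -0.4, -0.4]
opening: 59.8
```

Request:
arm_command:
  motion:
    - [[0,0,0],[0,0,2],255]
    - [[0,0,0],[0,0,2],255]

```text
time: 5.25
ee_pos: [585.6, -60.7, 122.8]
tool_rot: [0.003, 0.808, -0.589, -0.004]
ft_force: [-0.7, -0.1, -1.0]
opening: 59.5
```

```bash
python3 snap.py wrist w4;python3 snap.py side s4
python3 - <<'E'
from h import *
plan((589.3,-62,80),-1.264)
E
```

```text
71.20406962369799 -0.02891983773433563
52.38362624545991 0.03761500084230908
t 5.35 pos [587.2 -62.5 125.6] yaw -1.2625 F [ 0.07 -0.33  0.35] open 59.9
 turn [0.0044 0.0006 0.0015] shift cm [ 0.017 -0.234  4.556]
```

View pics/w4.png

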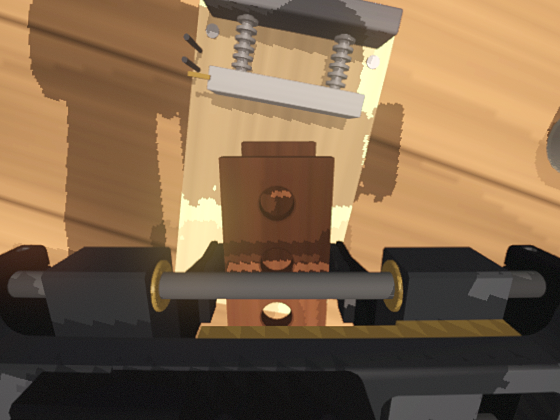

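The base's far end shows above the held slab at row 141, columns 242–316, parallel to the held slab's end (row 157, 219–334).

Run:
```python
import pickle; from h import *
c=pickle.load(open("w4.pkl","rb"))
im=c["image"]
cv2.imwrite("pics/w4a.png",cv2.resize(im[130:180,210:345,::-1],None,fx=5.5,fy=5.5,interpolation=cv2.INTER_CUBIC))
B=toplane(c,[(242,141),(316,141.5)],20); T=toplane(c,[(219.5,157),(334,157)],125.6-27.8+12)
for P in(B,T): print(P,P.mean(0),np.linalg.norm(P[0]-P[1]),np.arctan2(*(P[0]-P[1])[::-1])-np.pi/2)
u=np.array([np.cos(.307),np.sin(.307)]); d=B.mean(0)-T.mean(0); print("along",d@u,"across",d@[-u[1],u[0]])
```

```text
[[639.09912296 -15.74969681]
 [656.66328962 -71.89139274]] [647.88120629 -43.82054478] 58.825079455417125 0.3032075444223301
[[634.99637775 -15.90542854]
 [652.5827286  -70.83856684]] [643.78955318 -43.37199769] 57.679540736731425 0.30983085894269435
along 3.7647946068478597 across -1.6640736886756444
```

View pics/w4a.png

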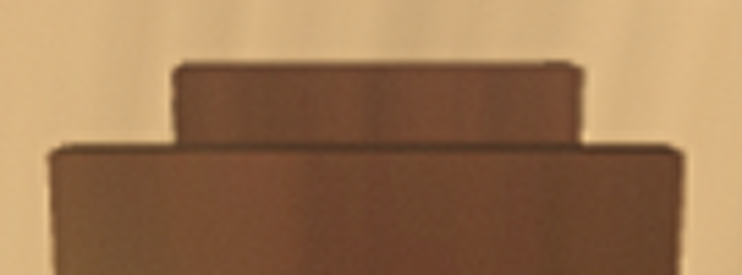

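Request:
arm_command:
  motion:
    - [[0,0,0],[0,-0.3,3],255]
    - [[0,0,0],[0,-0.3,5],255]
    - [[0,0,0],[0,-0.3,5.5],255]
    - [[0,0,0],[0,-0.3,5.5],255]
    - [[0,0,0],[0,-0.3,5.5],255]

```text
time: 5.85
ee_pos: [592.1, -61.8, 73.5]
tool_rot: [-0.001, 0.807, -0.59, 0.001]
ft_force: [0.2, 0.4, -0.7]
opening: 59.9
```

Request:
arm_command:
  motion:
    - [[0,0,0],[0,0,0],255]
    - [[0,0,0],[0,0,0],255]
    - [[0,0,0],[0,0,0],255]

```text
time: 6.15
ee_pos: [591.7, -61.1, 73.1]
tool_rot: [-0.0, 0.807, -0.59, 0.0]
ft_force: [0.3, 0.1, -0.4]
opening: 59.6
```

```bash
python3 - <<'E'
from h import *
plan((589.3,-62,47.8),-1.264)
E
python3 snap.py wrist w5;python3 - <<'E'
import pickle; from h import *
c=pickle.load(open("w5.pkl","rb"))
im=c["image"]
cv2.imwrite("pics/w5a.png",cv2.resize(im[130:200,210:345,::-1],None,fx=5.5,fy=5.5,interpolation=cv2.INTER_CUBIC))
E
```

```text
t 6.15 pos [591.7 -61.1  73.1] yaw -1.2621 F [ 0.28  0.08 -0.35] open 59.6
 turn [-0.0013 -0.0002  0.0019] shift cm [0.009 0.254 2.529]
71.20406962369799 -0.02891983773433563
```

View pics/w5a.png

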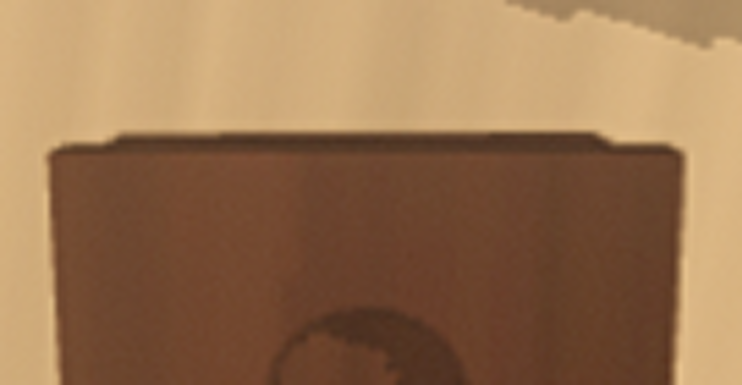

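Run:
```python
import pickle; from h import *
c=pickle.load(open("w5.pkl","rb"))
R=np.array(c["R"]);t=np.array(c["t"]).ravel();print("cam",-R.T@t)
g=lambda q:(np.array(q,float)+.5)/5.5+[210,130]-.5
T=toplane(c,g([(50,152),(683,152)]),73.1-27.8+12);
for z in (20,8):
  B=toplane(c,g([(108,136),(610,136)]),z)
  u=np.array([np.cos(.307),np.sin(.307)]); d=B.mean(0)-T.mean(0)
  print(z,B.mean(0),np.linalg.norm(B[0]-B[1]),"T",T.mean(0),np.linalg.norm(T[0]-T[1]),"along",d@u,"across",d@[-u[1],u[0]])
  print(np.arctan2(*(B[0]-B[1])[::-1])-np.pi/2,np.arctan2(*(T[0]-T[1])[::-1])-np.pi/2)
```

```text
cam [662.04440765 -39.84341249 210.22045354]
20 [647.94566136 -43.38863928] 58.34850282844536 T [649.52603292 -43.80740669] 59.32029180144917 along -1.3799288077015164 across 0.8767764230818755
0.3081302406477806 0.30817982657187293
8 [647.0562462  -43.61228884] 62.02940054959479 T [649.52603292 -43.80740669] 59.32029180144917 along -2.2953458405590608 across 0.9323652152404561
0.3081302406477817 0.30817982657187293
```

Request:
arm_command:
  motion:
    - [[0,0,0],[-0.05,0.23,0.6],255]
    - [[0,0,0],[-0.05,0.23,1.2],255]
    - [[0,0,0],[-0.05,0.23,1.8],255]
    - [[0,0,0],[-0.05,0.23,2.3],255]
    - [[0,0,0],[-0.05,0.23,2.4],255]

```text
time: 6.7
ee_pos: [588.7, -61.4, 47.8]
tool_rot: [0.001, 0.807, -0.59, -0.0]
ft_force: [-1.0, 1.0, 3.3]
opening: 60.1
```

```bash
python3 - <<'E'
from h import *
plan((589.3,-62,47.8),-1.264)
E
python3 snap.py wrist w6;python3 - <<'E'
import pickle; from h import *
c=pickle.load(open("w6.pkl","rb"))
im=c["image"]
cv2.imwrite("pics/w6a.png",cv2.resize(im[130:200,210:345,::-1],None,fx=5.5,fy=5.5,interpolation=cv2.INTER_CUBIC))
E
```

```text
t 6.7 pos [588.7 -61.4  47.8] yaw -1.2618 F [-1.01  1.01  3.26] open 60.1
 turn [0.0014 0.0001 0.0022] shift cm [ 0.072 -0.039 -0.005]
71.20406962369799 -0.02891983773433563
```

View pics/w6a.png

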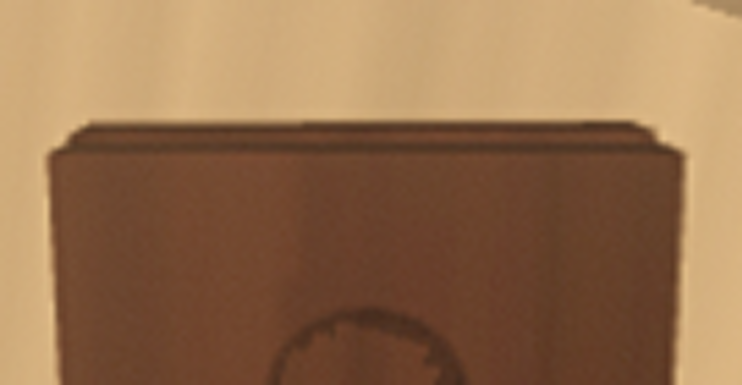

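Run:
```python
import pickle; from h import *
c=pickle.load(open("w6.pkl","rb"))
g=lambda q:(np.array(q,float)+.5)/5.5+[210,130]-.5
u=np.array([np.cos(.307),np.sin(.307)])
T=toplane(c,g([(50,153),(683,153)]),32)
for r,a,b,z in ((140,62,670,20),(130,68,658,20),(124,85,645,8)):
  B=toplane(c,g([(a,r),(b,r)]),z); d=B.mean(0)-T.mean(0)
  print(z,np.linalg.norm(B[0]-B[1]),np.linalg.norm(T[0]-T[1]),"along",d@u,"across",d@[-u[1],u[0]])
```

```text
20 61.250072489059356 59.249005677509864 along 0.2217712846525657 across 0.05640352886112187
20 59.339239679786196 59.249005677509864 along 1.2121170210548606 across 0.35981663039875933
8 60.36333639495256 59.249005677509864 along 0.9421086853181455 across 0.17442776683291977
```

Request:
arm_command:
  motion:
    - [[0,0,0],[0,0,-0.2],255]
    - [[0,0,0],[0,-0.1,-0.2],255]
    - [[0,0,0],[-0.01,-0.1,-0.2],255]
    - [[0,0,0],[-0.01,-0.1,-0.03],255]
    - [[0,0,0],[-0.01,-0.1,-0.01],255]

```text
time: 7.25
ee_pos: [589.7, -61.0, 48.2]
tool_rot: [0.0, 0.807, -0.59, -0.0]
ft_force: [-0.1, -0.6, -1.1]
opening: 59.6
```

Request:
arm_command:
  motion:
    - [[0,0,0],[0,0,0],230]
    - [[0,0,0],[0,0,0],0]
    - [[0,0,0],[0,0,0],0]
    - [[0,0,0],[0,0,0],0]
    - [[0,0,0],[0,0,0],0]

```text
time: 7.75
ee_pos: [590.0, -61.0, 48.6]
tool_rot: [-0.0, 0.807, -0.59, 0.0]
ft_force: [-0.0, -0.1, 0.6]
opening: 82.4
```

```bash
python3 - <<'E'
from h import *
plan((589.3,-62,36),-1.264)
E
python3 snap.py wrist w7;python3 - <<'E'
import pickle; from h import *
c=pickle.load(open("w7.pkl","rb"))
im=c["image"]
cv2.imwrite("pics/w7a.png",cv2.resize(im[130:230,200:355,::-1],None,fx=5,fy=5,interpolation=cv2.INTER_CUBIC))
E
```

```text
t 7.75 pos [590.  -61.   48.6] yaw -1.2621 F [-0.02 -0.14  0.58] open 82.4
 turn [-0.0002 -0.0001  0.0019] shift cm [0.072 0.095 1.256]
71.20406962369799 -0.02891983773433563
```

View pics/w7a.png

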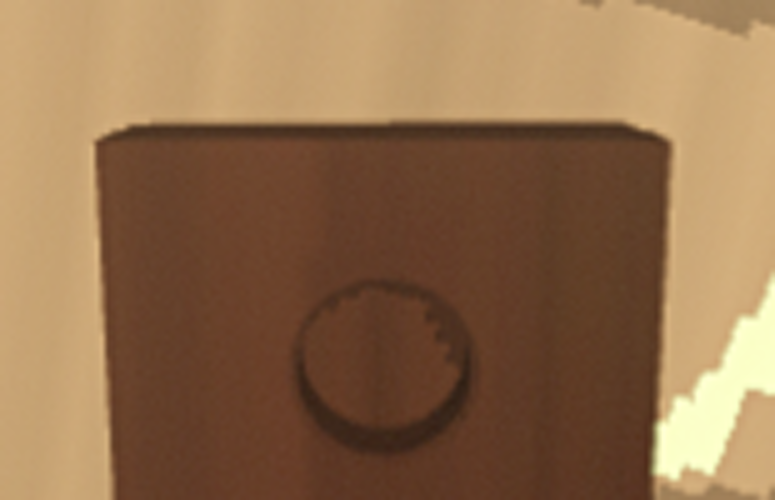

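Request:
arm_command:
  motion:
    - [[0,0,0],[0,0,0.5],0]
    - [[0,0,0],[0,0,1],0]
    - [[0,0,0],[0,0,1.3],0]
    - [[0,0,0],[0,0,1.3],40]
    - [[0,0,0],[0,0,1.3],70]

```text
time: 8.3
ee_pos: [589.9, -61.0, 35.2]
tool_rot: [0.0, 0.807, -0.59, -0.0]
ft_force: [-0.1, -0.4, 0.3]
opening: 77.6
```

Request:
arm_command:
  motion:
    - [[0,0,0],[0,0,0],255]
    - [[0,0,0],[0,0,0],255]
    - [[0,0,0],[0,0,0],255]
    - [[0,0,0],[0,0,0],255]

```text
time: 8.7
ee_pos: [590.0, -61.0, 35.6]
tool_rot: [-0.0, 0.807, -0.59, 0.0]
ft_force: [-0.8, 0.1, -0.5]
opening: 59.5
```

Run:
```python
from h import *
# target: jig y=0, jig x=-14
y=.136; u=np.array([np.cos(y),np.sin(y)]); J=np.array([614.9,-47.3]); T=J-15*u
print(T); plan((*T,35.5),y-np.pi/2)
```

```text
[600.03850632 -49.33371717]
t 8.7 pos [590.  -61.   35.6] yaw -1.2621 F [-0.75  0.12 -0.54] open 59.5
 turn [-0.0004 -0.      0.1727] shift cm [-0.807 -1.307  0.012]
```

Request:
arm_command:
  motion:
    - [[0,0,0.043],[-0.2,-0.33,0],255]
    - [[0,0,0.086],[-0.4,-0.65,0],255]
    - [[0,0,0.13],[-0.6,-0.98,0],255]
    - [[0,0,0.173],[-0.8,-1.3,0],255]
    - [[0,0,0.173],[-0.8,-1.3,0],255]

```text
time: 9.2
ee_pos: [600.0, -49.3, 35.6]
tool_rot: [-0.0, 0.753, -0.657, 0.0]
ft_force: [-0.2, 0.0, 1.6]
opening: 60.0
```

```bash
python3 - <<'E'
from h import *
plan((600,-49.3,35.5),.136-np.pi/2)
E
python3 snap.py wrist w8;python3 - <<'E'
import pickle; from h import *
c=pickle.load(open("w8.pkl","rb"))
im=c["image"]
cv2.imwrite("pics/w8a.png",cv2.resize(im[0:200,170:400,::-1],None,fx=3,fy=3,interpolation=cv2.INTER_CUBIC))
E
```

```text
t 9.2 pos [600.  -49.3  35.6] yaw -1.4349 F [-0.18  0.05  1.6 ] open 60.0
 turn [-0.0003 -0.     -0.0001] shift cm [-0.002  0.003  0.015]
71.20406962369799 -0.02891983773433563
```

View pics/w8a.png

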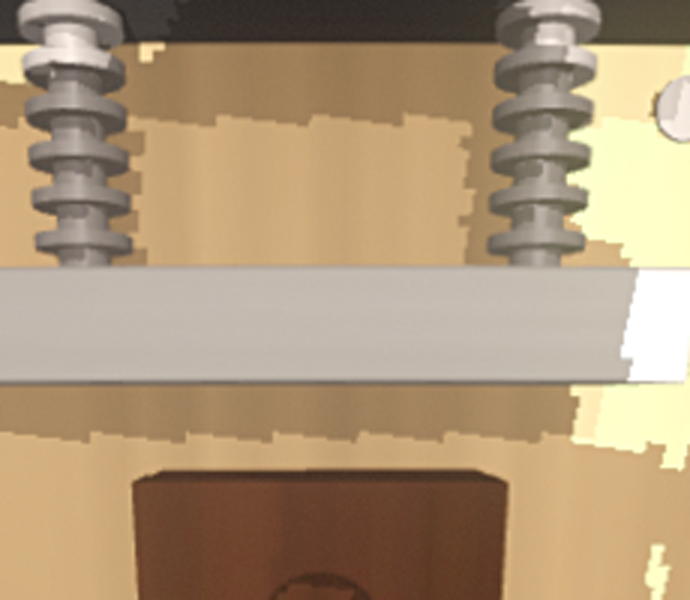

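Request:
arm_command:
  motion:
    - [[0,0,0],[0,0,0],220]
    - [[0,0,0],[0,0,0],80]
    - [[0,0,0],[0,0,0],40]
    - [[0,0,0],[0,0,0],40]
    - [[0,0,0],[0,0,0],40]

```text
time: 9.75
ee_pos: [599.7, -49.6, 35.3]
tool_rot: [0.0, 0.753, -0.658, -0.0]
ft_force: [0.2, -0.5, -0.6]
opening: 71.6
```

Request:
arm_command:
  motion:
    - [[0,0,0],[0,0,-1],40]
    - [[0,0,0],[0,0,-3],40]
    - [[0,0,0],[0,0,-5],40]
    - [[0,0,0],[0,0,-6],40]
    - [[0,0,0],[0,2,-6],60]

```text
time: 10.25
ee_pos: [583.2, -51.8, 97.8]
tool_rot: [-0.002, 0.754, -0.657, 0.002]
ft_force: [0.3, 0.0, -1.2]
opening: 70.4
```

Request:
arm_command:
  motion:
    - [[0,0,0],[0,4,0],165]
    - [[0,0,0],[0,8,0],165]
    - [[0,0,0],[0,9,0],165]
    - [[0,0,0],[0,9,0],165]
    - [[0,0,0],[0,9,0],165]

```text
time: 10.75
ee_pos: [492.4, -64.1, 96.1]
tool_rot: [-0.001, 0.754, -0.657, 0.001]
ft_force: [0.5, 0.5, 0.8]
opening: 35.6
```

```bash
python3 - <<'E'
from h import *
y=.136; u=np.array([np.cos(y),np.sin(y)]); T=np.array([614.9,-47.3])-115*u
plan((*T,36),.136-np.pi/2)
E
python3 snap.py wrist w9
```

```text
t 10.75 pos [492.4 -64.1  96.1] yaw -1.4345 F [0.46 0.47 0.79] open 35.6
 turn [-0.0024 -0.0003  0.0003] shift cm [-0.01  -0.849  6.014]
71.20406962369799 -0.02891983773433563
```

View pics/w9.png

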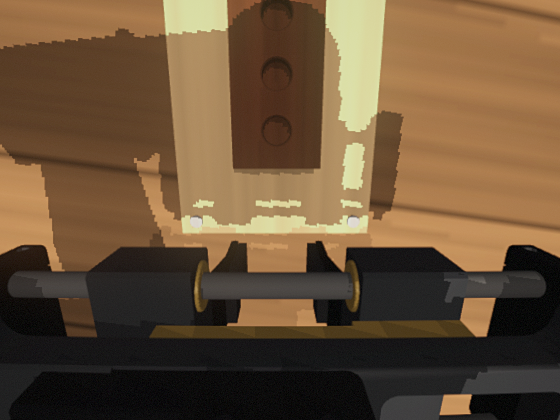

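Pile's near end at row 167–169, columns 233–321, centred on the jig (floor end columns 182–368) and on the fingers.

Run:
```python
import pickle; from h import *
c=pickle.load(open("w9.pkl","rb"))
im=c["image"]
cv2.imwrite("pics/w9a.png",cv2.resize(im[120:260,170:380,::-1],None,fx=3.8,fy=3.8,interpolation=cv2.INTER_CUBIC))
y=.136; Rj=np.array([[np.cos(y),np.sin(y)],[-np.sin(y),np.cos(y)]])
for q,z in (([(233,168.5),(321,168.5)],32),([(182,232),(368,232)],8)):
    P=toplane(c,q,z); print(P,np.linalg.norm(P[0]-P[1]),"jig",(P-[614.9,-47.3])@Rj.T)
```

```text
[[536.96944479 -29.17639115]
 [545.12222566 -88.89218553]] 60.269759695195816 jig [[-74.75374395  28.52217379]
 [-74.77257963 -31.74758297]]
[[ 476.64913869   10.20885412]
 [ 497.13799279 -139.96314908]] 151.56326628211957 jig [[-129.17717051   75.72204153]
 [-129.23799758  -75.84121254]]
```

View pics/w9a.png

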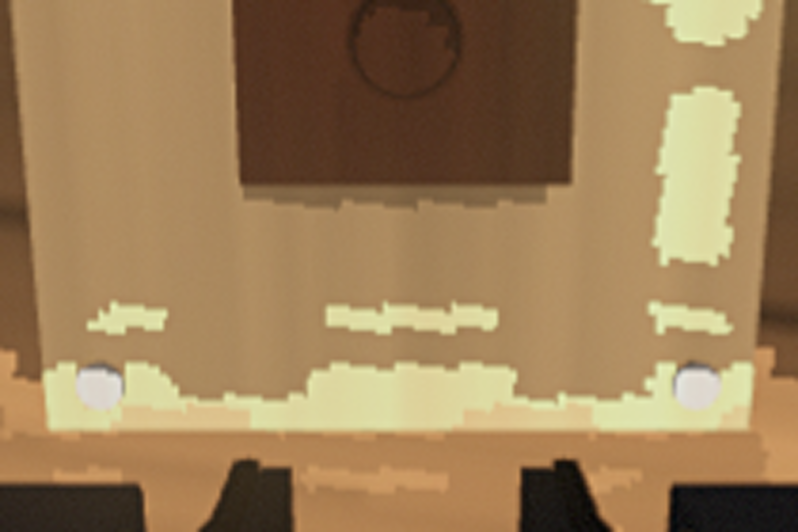

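Request:
arm_command:
  motion:
    - [[0,0,0],[0.1,-1,2],165]
    - [[0,0,0],[0.1,-1,4],165]
    - [[0,0,0],[0.1,-1,5.5],165]
    - [[0,0,0],[0.1,-1,5.9],165]
    - [[0,0,0],[0.1,-1,5.9],165]

```text
time: 11.3
ee_pos: [501.6, -63.9, 35.8]
tool_rot: [0.0, 0.754, -0.657, -0.0]
ft_force: [0.5, 0.6, 0.3]
opening: 30.1
```

Request:
arm_command:
  motion:
    - [[0,0,0],[0,0,0],165]
    - [[0,0,0],[0,0,0],165]

```text
time: 11.5
ee_pos: [501.8, -63.8, 37.3]
tool_rot: [-0.001, 0.754, -0.657, 0.001]
ft_force: [-0.2, 0.1, 0.1]
opening: 30.8
```

Run:
```python
from h import *
y=.136; u=np.array([np.cos(y),np.sin(y)]);v=np.array([-u[1],u[0]]); T=np.array([614.9,-47.3])-84*u-1.2*v
plan((*T,36),.136-np.pi/2)
```

```text
t 11.5 pos [501.8 -63.8  37.3] yaw -1.4348 F [-0.23  0.1   0.08] open 30.8
 turn [-0.002 -0.    -0.   ] shift cm [ 0.016 -3.031  0.132]
```

Request:
arm_command:
  motion:
    - [[0,0,0],[0,-1,0.1],165]
    - [[0,0,0],[0,-1.8,0.1],165]
    - [[0,0,0],[0,-2.4,0.1],165]
    - [[0,0,0],[0,-2.7,0.1],165]
    - [[0,0,0],[0,-3.0,0.1],165]

```text
time: 12.0
ee_pos: [530.4, -59.9, 35.3]
tool_rot: [0.001, 0.753, -0.658, -0.001]
ft_force: [-1.2, 0.2, 1.8]
opening: 31.0
```

Request:
arm_command:
  motion:
    - [[0,0,0],[0,-0.3,0],165]
    - [[0,0,0],[0,-0.6,0],165]
    - [[0,0,0],[0,-0.9,0],165]
    - [[0,0,0],[0,-1.1,0],165]
    - [[0,0,0],[0,-1.1,0],165]

```text
time: 12.5
ee_pos: [542.1, -58.3, 35.5]
tool_rot: [-0.0, 0.753, -0.657, 0.0]
ft_force: [0.1, -0.6, 0.1]
opening: 30.7
```

```bash
python3 - <<'E'
from h import *
y=.136; u=np.array([np.cos(y),np.sin(y)]);v=np.array([-u[1],u[0]]); T=np.array([614.9,-47.3])-84*u-1.2*v
plan((*T,36),.136-np.pi/2)
E
python3 snap.py wrist w10
```

```text
t 12.5 pos [542.1 -58.3  35.5] yaw -1.435 F [ 0.07 -0.6   0.07] open 30.7
 turn [-0.0007 -0.     -0.0002] shift cm [ 0.014  1.037 -0.055]
71.20406962369799 -0.02891983773433563
```

View pics/w10.png

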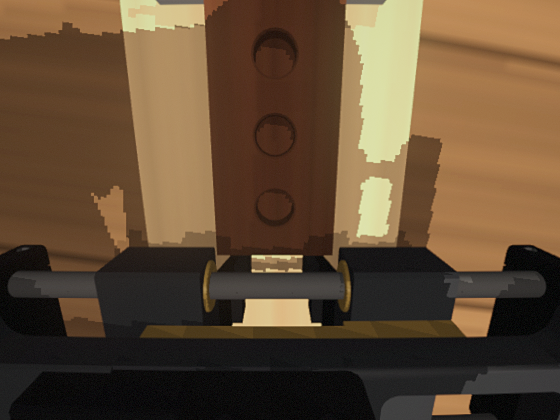

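Pile's near end at row 254, fingers right behind it at columns 216–339; stop edge at row ~2.

```bash
cat >> h.py <<'E'
def jig(P,y=.136): 
    return (np.asarray(P)-[614.9,-47.3])@np.array([[np.cos(y),np.sin(y)],[-np.sin(y),np.cos(y)]]).T
E
python3 - <<'E'
import pickle; from h import *
c=pickle.load(open("w10.pkl","rb"))
print(jig(toplane(c,[(218,254),(334,254)],32)), jig(toplane(c,[(160,2),(360,2)],41)), jig(pose()[1][None,:2]))
E
```

```text
[[-61.49424002  28.16974987]
 [-61.53916301 -32.03641318]] [[ 49.70223452  43.74525922]
 [ 49.47853728 -35.15660538]] [[-73.73904136  -1.05789955]]
```

Request:
arm_command:
  motion:
    - [[0,0,0],[0,-0.15,0],165]
    - [[0,0,0],[0,-0.3,0],165]
    - [[0,0,0],[0,-0.45,0],165]
    - [[0,0,0],[0,-0.6,0],165]
    - [[0,0,0],[0,-0.6,0],165]

```text
time: 13.05
ee_pos: [544.7, -58.1, 35.1]
tool_rot: [0.002, 0.753, -0.658, -0.002]
ft_force: [-7.3, -1.3, 5.4]
opening: 30.9
```

Request:
arm_command:
  motion:
    - [[0,0,0],[0,-0.15,0],165]
    - [[0,0,0],[0,-0.3,0],165]
    - [[0,0,0],[0,-0.45,0],165]
    - [[0,0,0],[0,-0.45,0],165]
    - [[0,0,0],[0,-0.45,0],165]

```text
time: 13.55
ee_pos: [546.4, -58.1, 35.0]
tool_rot: [0.005, 0.753, -0.658, -0.004]
ft_force: [-11.1, -0.8, 9.3]
opening: 30.7
```

```bash
python3 - <<'E'
from h import *
o,p,R=pose(); print(jig(p[None,:2]),p,jig(np.array(o["ft_force"])[None,:2]+[614.9,-47.3]),o["wrist_torque"])
E
python3 snap.py wrist w11; python3 snap.py top t11
python3 - <<'E'
import pickle,cv2
c=pickle.load(open("t11.pkl","rb"));cv2.imwrite("pics/t11a.png",cv2.resize(c["image"][120:240,250:340,::-1],None,fx=6,fy=5,interpolation=cv2.INTER_CUBIC))
E
```

```text
[[-69.35779445  -1.44604623]] [546.37869501 -58.13630298  34.97386837] [[-11.06214758   0.73525963]] [-0.28480723  3.17176902  0.09655089]
71.20406962369799 -0.02891983773433563
45.26025557965498 -0.17429668933977185
```

View pics/w11.png

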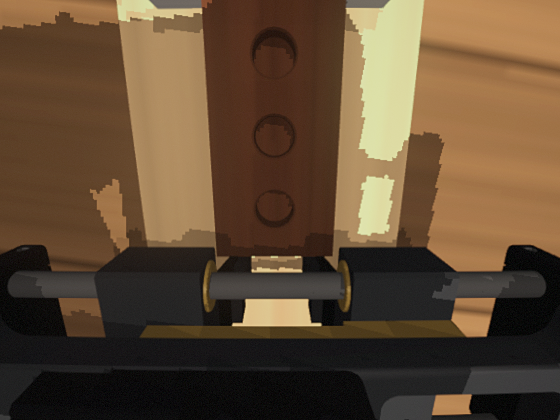

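View pics/t11a.png

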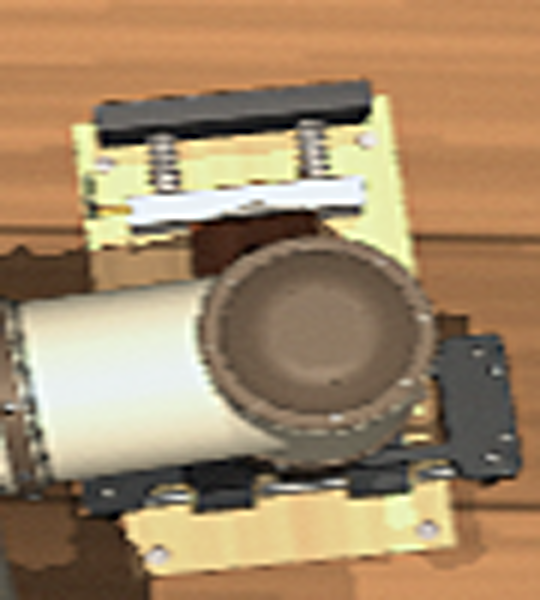

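Pushing has begun: pointer just below the lower pin in the top view (110,210), but the fingers also bear down (Fz +9 N). I'll ease the height to relieve that before pushing on.

Request:
arm_command:
  motion:
    - [[0,0,0],[0,0,-0.05],165]
    - [[0,0,0],[0,0,-0.1],165]
    - [[0,0,0],[0,0,-0.15],165]
    - [[0,0,0],[0,0,-0.15],165]
    - [[0,0,0],[0,0,-0.15],165]

```text
time: 14.15
ee_pos: [548.7, -57.6, 35.6]
tool_rot: [0.003, 0.753, -0.658, -0.003]
ft_force: [-5.0, -1.2, -0.0]
opening: 30.9
```

```bash
cat > st.py <<'E'
from h import *
o,p,R=pose(); print(o["time"],"jigxy",jig(p[None,:2]).round(2),p.round(2),"Fjig",jig(np.array(o["ft_force"])[None,:2]+[614.9,-47.3]).round(2),"Fz",o["ft_force"][2].round(2),"torque",o["wrist_torque"].round(3))
M=R.as_matrix(); print("tool z axis",M[:,2].round(4),"yaw",np.arctan2(M[1,0],M[0,0])+np.pi/2)
E
python3 st.py
python3 - <<'E'
import pickle; from h import *
for f in ("w10","w11"):
    c=pickle.load(open(f+".pkl","rb")); R=np.array(c["R"]);t=np.array(c["t"]).ravel();print("cam",-R.T@t)
    print(jig(toplane(c,[(218,254),(334,254)],32)))
E
```

```text
14.15 jigxy [[-66.98  -1.28]] [548.71 -57.65  35.62] Fjig [[-5.12 -0.49]] Fz -0.01 torque [-0.309  1.378 -0.009]
tool z axis [-7.4e-03 -7.0e-04 -1.0e+00] yaw 0.13444631999097467
cam [615.37123091 -49.40361454 172.56829071]
[[-61.49424002  28.16974987]
 [-61.53916301 -32.03641318]]
cam [621.45390996 -49.07686495 171.05096155]
[[-56.95298352  27.60951103]
 [-57.06813422 -32.30370557]]
```

Request:
arm_command:
  motion:
    - [[0,0,0],[0,-0.12,-0.01],165]
    - [[0,0,0],[0,-0.24,-0.02],165]
    - [[0,0,0],[0,-0.36,-0.03],165]
    - [[0,0,0],[0,-0.5,-0.05],165]
    - [[0,0,0],[0,-0.5,-0.05],165]

```text
time: 14.65
ee_pos: [552.6, -57.1, 35.7]
tool_rot: [0.004, 0.753, -0.658, -0.003]
ft_force: [-5.0, -1.5, -0.9]
opening: 30.6
```

```bash
python3 st.py; python3 -c "
from h import *
plan((548,-57,36),.136-np.pi/2)"
```

```text
14.65 jigxy [[-63.06  -1.29]] [552.6  -57.13  35.66] Fjig [[-5.12 -0.8 ]] Fz -0.91 torque [-0.407  1.771  0.065]
tool z axis [-0.01   -0.001  -0.9999] yaw 0.13415471271949886
t 14.65 pos [552.6 -57.1  35.7] yaw -1.4366 F [-4.96 -1.48 -0.91] open 30.6
 turn [ 0.0101  0.0004 -0.0018] shift cm [-0.075  0.455 -0.029]
```

Request:
arm_command:
  motion:
    - [[0.003,0,0],[0,-0.1,0],165]
    - [[0.006,0,0],[0,-0.2,0],165]
    - [[0.009,0,0],[0,-0.3,0],165]
    - [[0.012,0,0],[0,-0.4,0],165]
    - [[0.012,0,0],[0,-0.4,0],165]

```text
time: 15.15
ee_pos: [555.3, -56.8, 35.2]
tool_rot: [0.0, 0.753, -0.658, -0.0]
ft_force: [-7.7, -1.4, -1.9]
opening: 30.9
```

```bash
python3 st.py; python3 snap.py side s12; python3 snap.py top t12; python3 snap.py wrist w12
python3 - <<'E'
import pickle,cv2
c=pickle.load(open("t12.pkl","rb"));cv2.imwrite("pics/t12a.png",cv2.resize(c["image"][125:185,255:335,::-1],None,fx=9,fy=9,interpolation=cv2.INTER_CUBIC))
c=pickle.load(open("s12.pkl","rb"));cv2.imwrite("pics/s12a.png",cv2.resize(c["image"][165:255,255:365,::-1],None,fx=6.5,fy=6.5,interpolation=cv2.INTER_CUBIC))
E
```

```text
15.15 jigxy [[-60.34  -1.3 ]] [555.29 -56.77  35.22] Fjig [[-7.81 -0.38]] Fz -1.89 torque [-0.332  2.27   0.081]
tool z axis [-9.e-04  4.e-04 -1.e+00] yaw 0.13393118061216835
52.38362624545991 0.03761500084230908
45.26025557965498 -0.17429668933977185
71.20406962369799 -0.02891983773433563
```

View pics/t12a.png

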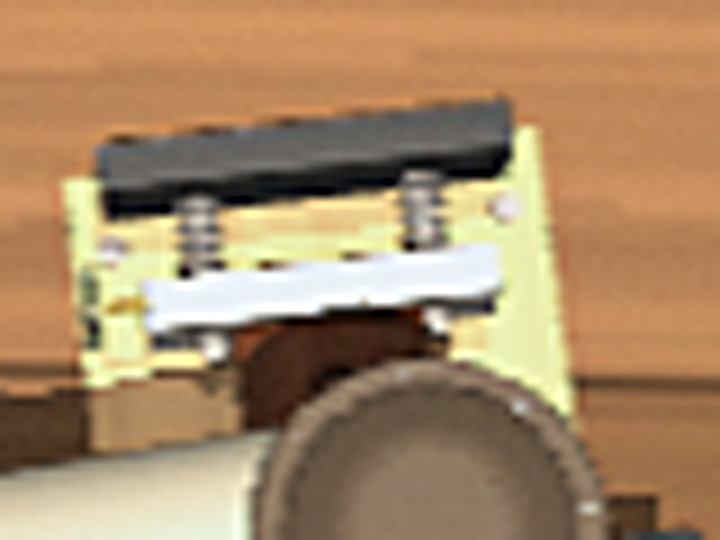

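View pics/s12a.png

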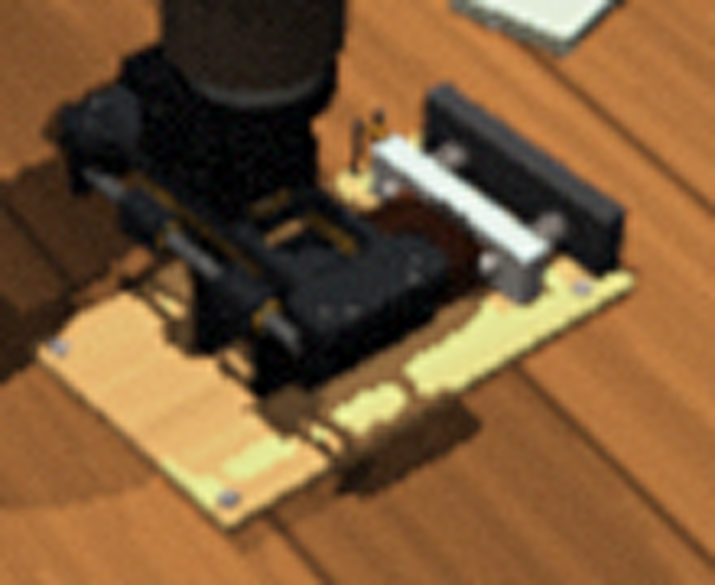

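View pics/w12.png

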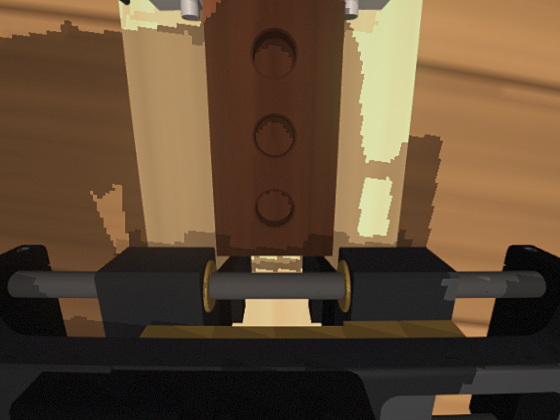

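Pointer sits between the pins (pointer ~(125,304), pins ~(90,285) and (92,330) in the enlargement); pile against stop; two white guide rods now protrude either side. Quantify travel from the stop's white top in the top view against the first picture.

```bash
cat > trav.py <<'E'
import sys,pickle; from h import *
c0=pickle.load(open("c0.pkl","rb"))["top"]
def cen(c):
    s=c["image"][125:185,262:318].astype(int); m=((s.min(2)>185)).astype(np.uint8)
    n,l,st,ce=cv2.connectedComponentsWithStats(m); k=1+np.argmax(st[1:,4]); 
    pts=np.argwhere(l==k)[:,::-1]+[262,125]; P=jig(toplane(c,pts,41)); return P[:,0].mean(),P[:,1].mean(),P[:,0].min(),P[:,0].max(),P[:,1].min(),P[:,1].max(),len(P)
for c in (c0,pickle.load(open(sys.argv[1]+".pkl","rb"))): print(np.round(cen(c),2))
E
python3 trav.py t11; python3 trav.py t12
```

```text
[ 69.4    5.98  60.85  94.84 -54.44  67.38 234.  ]
[ 70.3    2.4   62.12  80.95 -54.44  62.5  201.  ]
[ 69.4    5.98  60.85  94.84 -54.44  67.38 234.  ]
[ 79.13   1.04  71.24  86.94 -54.15  56.37 216.  ]
```

Request:
arm_command:
  motion:
    - [[0,0,0],[0,-0.1,0.02],165]
    - [[0,0,0],[0,-0.2,0.04],165]
    - [[0,0,0],[0,-0.3,0.05],165]
    - [[0,0,0],[0,-0.4,0.05],165]
    - [[0.002,0,0],[0,-0.4,0.05],165]

```text
time: 15.8
ee_pos: [556.7, -56.7, 34.9]
tool_rot: [0.002, 0.753, -0.658, -0.002]
ft_force: [-14.0, -1.9, 6.4]
opening: 30.6
```

Request:
arm_command:
  motion:
    - [[0,0,0],[0,0,0],165]
    - [[0,0,0],[0,0,0],165]
    - [[0,0,0],[0,0,0],165]

```text
time: 16.1
ee_pos: [556.7, -56.7, 34.9]
tool_rot: [0.002, 0.753, -0.658, -0.002]
ft_force: [-13.5, -0.1, 6.1]
opening: 30.6
```

```bash
python3 st.py; sed -i 's/P=jig(toplane(c,pts,41));/P=jig(toplane(c,pts,41));P=P[(abs(P[:,1])<48)\&(P[:,0]<95)];/' trav.py; python3 snap.py top t13; python3 trav.py t11; python3 trav.py t12; python3 trav.py t13
```

```text
16.1 jigxy [[-58.96  -1.4 ]] [556.67 -56.68  34.94] Fjig [[-13.35   1.73]] Fz 6.07 torque [-0.327  3.803  0.186]
tool z axis [-4.5e-03 -1.0e-04 -1.0e+00] yaw 0.1338219245828527
45.26025557965498 -0.17429668933977185
[ 68.46   0.    60.85  82.23 -47.21  47.8  187.  ]
[ 7.057e+01 -1.300e-01  6.212e+01  8.095e+01 -4.757e+01  4.780e+01
  1.680e+02]
[ 68.46   0.    60.85  82.23 -47.21  47.8  187.  ]
[ 7.910e+01  1.000e-02  7.151e+01  8.694e+01 -4.792e+01  4.780e+01
  1.880e+02]
[ 68.46   0.    60.85  82.23 -47.21  47.8  187.  ]
[ 80.47   0.87  72.77  87.89 -47.92  47.8  182.  ]
```

Request:
arm_command:
  motion:
    - [[0,0,0],[0,0,-0.03],165]
    - [[0,0,0],[0,0,-0.06],165]
    - [[0,0,0],[0,0,-0.09],165]
    - [[0,0,0],[0,0,-0.09],165]
    - [[0,0,0],[0,0,-0.09],165]

```text
time: 16.65
ee_pos: [558.0, -56.4, 35.3]
tool_rot: [0.0, 0.753, -0.658, -0.001]
ft_force: [-10.0, -1.5, 0.3]
opening: 30.6
```

```bash
python3 st.py;  python3 snap.py top t14; python3 trav.py t14
```

```text
16.65 jigxy [[-57.57  -1.32]] [558.04 -56.42  35.25] Fjig [[-10.06  -0.09]] Fz 0.31 torque [-0.382  2.715  0.143]
tool z axis [-1.6e-03  4.0e-04 -1.0e+00] yaw 0.13363272991849295
45.26025557965498 -0.17429668933977185
[ 68.46   0.    60.85  82.23 -47.21  47.8  187.  ]
[ 81.69  -0.61  74.04  89.46 -47.92  47.48 185.  ]
```

Run:
```python
import pickle; from h import *
c0=pickle.load(open("c0.pkl","rb"))["top"]; c=pickle.load(open("t14.pkl","rb"))
a=.136; M=np.array([[np.cos(a),-np.sin(a)],[np.sin(a),np.cos(a)]])
W=lambda x,y,z: np.r_[M@[x,y]+[614.9,-47.3],z]
out=[]
for cc in (c0,c):
    im=cv2.resize(cc["image"][140:175,258:325,::-1],None,fx=11,fy=11,interpolation=cv2.INTER_CUBIC)
    out.append(im)
cv2.imwrite("pics/t14a.png",cv2.resize(np.vstack(out),None,fx=1,fy=.75))
for x in (76,90):
    for z in (8,44): print(x,z,(proj(c,W(x,71,z))-[258,140])*11)
for t in (0,13,15):
    print(t,[((proj(c,W(60+t+d,y,41))-[258,140])*11).round(0)[0].tolist() for d in(0,16) for y in(55,-55)])
```

```text
76 8 [[ 87.30060822 250.82576136]]
76 44 [[ 83.13284524 218.9499734 ]]
90 8 [[ 81.37740115 198.24978283]]
90 44 [[ 77.06913203 165.10264454]]
0 [[154.0, 276.0], [588.0, 228.0], [147.0, 215.0], [580.0, 166.0]]
13 [[148.0, 226.0], [581.0, 178.0], [141.0, 165.0], [573.0, 117.0]]
15 [[147.0, 218.0], [580.0, 170.0], [140.0, 157.0], [572.0, 109.0]]
```

View pics/t14a.png

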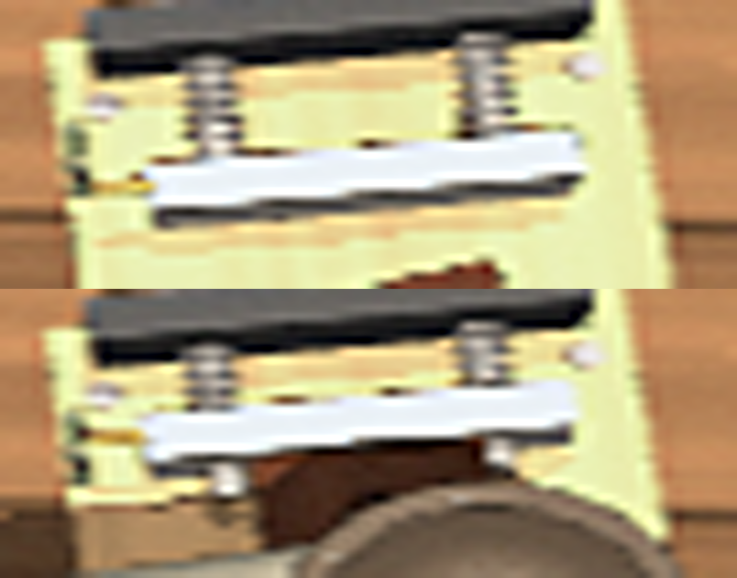

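```bash
cat > trav2.py <<'E'
import sys,pickle; from h import *
c0=pickle.load(open("c0.pkl","rb"))["top"]
def far_edges(c):
    g=c["image"].astype(float)[...,2]  # blue: white stop bright vs yellow/dark
    lo=[];hi=[]
    for x in list(range(282,296))+[303,304,305,306]:
        col=g[135:180,x]; k=np.argmax(cv2.GaussianBlur(col.reshape(-1,1),(1,5),0)); th=.5*(col[k]+75) if 0 else 150
        i=k
        while col[i]>th:i+=1
        e=i-1+(col[i-1]-th)/(col[i-1]-col[i]); hi.append((x,135+e))
    return jig(toplane(c,hi,41))
A=far_edges(c0)
for f in sys.argv[1:]:
    B=far_edges(pickle.load(open(f+".pkl","rb"))); d=B[:,0]-A[:,0]; print(f,"near edge rest",np.median(A[:,0]).round(2),"now",np.median(B[:,0]).round(2),"travel med",np.median(d).round(2),"mean",d.mean().round(2),d.std().round(2), "slope", np.polyfit(B[:,1],B[:,0],1)[0].round(3))
E
python3 trav2.py t11 t12 t13 t14
```

```text
t11 near edge rest 60.19 now 62.79 travel med 2.92 mean 3.34 2.03 slope -0.01
t12 near edge rest 60.19 now 71.5 travel med 11.38 mean 11.17 0.66 slope 0.003
t13 near edge rest 60.19 now 72.84 travel med 12.5 mean 12.46 0.86 slope 0.001
t14 near edge rest 60.19 now 74.29 travel med 14.14 mean 13.97 0.56 slope 0.004
```

Request:
arm_command:
  motion:
    - [[0,0,0],[0,-0.06,-0.01],165]
    - [[0,0,0],[0,-0.12,-0.02],165]
    - [[0,0,0],[0,-0.12,-0.02],165]
    - [[0,0,0],[0,-0.12,-0.02],165]
    - [[0,0,0],[0,-0.12,-0.02],165]

```text
time: 17.2
ee_pos: [559.0, -56.3, 35.4]
tool_rot: [0.001, 0.753, -0.658, -0.001]
ft_force: [-9.8, -1.2, -0.8]
opening: 30.5
```

```bash
python3 st.py;  python3 snap.py top t15; python3 snap.py side s15; python3 snap.py wrist w15; python3 trav2.py t15
python3 - <<'E'
import pickle,cv2
c=pickle.load(open("s15.pkl","rb"));cv2.imwrite("pics/s15a.png",cv2.resize(c["image"][165:225,295:360,::-1],None,fx=9,fy=9,interpolation=cv2.INTER_CUBIC))
E
```

```text
17.2 jigxy [[-56.57  -1.32]] [559.03 -56.28  35.38] Fjig [[-9.92  0.12]] Fz -0.81 torque [-0.393  2.755  0.097]
tool z axis [-2.1e-03  4.0e-04 -1.0e+00] yaw 0.13354758034356684
45.26025557965498 -0.17429668933977185
52.38362624545991 0.03761500084230908
71.20406962369799 -0.02891983773433563
t15 near edge rest 60.19 now 75.05 travel med 14.53 mean 14.72 0.67 slope 0.008
```

View pics/s15a.png

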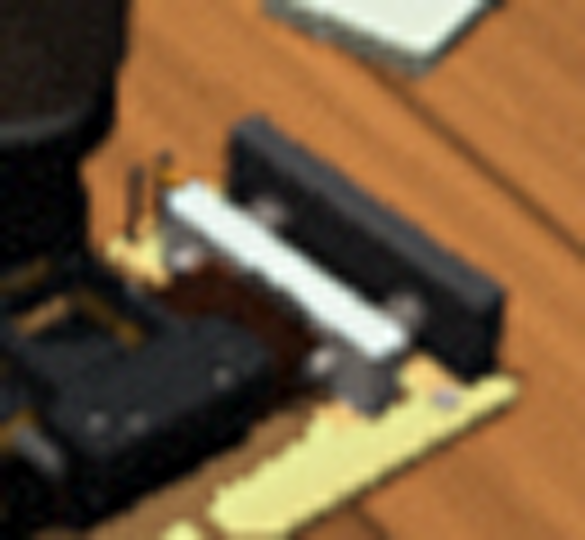

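View pics/w15.png

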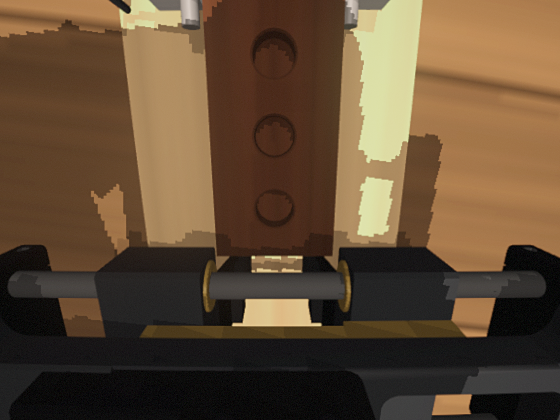

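Pointer is behind the second pin gap in the side view, force 9.9 N, travel ~14.8 mm. A tiny height trim, then verify steady and inspect the slab edges.

Request:
arm_command:
  motion:
    - [[0,0,0],[0,0,0.02],165]
    - [[0,0,0],[0,0,0.02],165]
    - [[0,0,0],[0,0,0.02],165]
    - [[0,0,0],[0,0,0.02],165]
    - [[0,0,0],[0,0,0.02],165]

```text
time: 17.85
ee_pos: [559.0, -56.3, 35.2]
tool_rot: [0.001, 0.753, -0.658, -0.001]
ft_force: [-9.6, -1.9, -0.8]
opening: 31.0
```

```bash
python3 st.py;  python3 snap.py top t16; python3 snap.py wrist w16; python3 snap.py side s16; python3 st.py; python3 trav2.py t16
python3 - <<'E'
import pickle; from h import *
c=pickle.load(open("w16.pkl","rb"));im=c["image"][:,:,::-1]
a=cv2.resize(im[0:40,115:425],None,fx=2.5,fy=5,interpolation=cv2.INTER_CUBIC); b=cv2.resize(im[190:265,180:370],None,fx=4.08,fy=5,interpolation=cv2.INTER_CUBIC)
cv2.imwrite("pics/w16a.png",np.vstack([a,b[:,:775] if b.shape[1]>=775 else np.pad(b,((0,0),(0,775-b.shape[1]),(0,0)))]))
print(jig(toplane(c,[(216.5,254.5),(334,254.5)],32)))
c=pickle.load(open("t16.pkl","rb"));cv2.imwrite("pics/t16.png",c["image"][:,:,::-1])
E
```

```text
17.85 jigxy [[-56.57  -1.3 ]] [559.03 -56.26  35.18] Fjig [[-9.81 -0.57]] Fz -0.76 torque [-0.376  2.748  0.122]
tool z axis [-2.1e-03  4.0e-04 -1.0e+00] yaw 0.1336413475859317
45.26025557965498 -0.17429668933977185
71.20406962369799 -0.02891983773433563
52.38362624545991 0.03761500084230908
18.0 jigxy [[-56.56  -1.3 ]] [559.03 -56.26  35.2 ] Fjig [[-9.35  0.52]] Fz -0.74 torque [-0.379  2.813  0.119]
tool z axis [-2.1e-03  4.0e-04 -1.0e+00] yaw 0.13364608783638832
t16 near edge rest 60.19 now 75.04 travel med 14.52 mean 14.72 0.67 slope 0.008
[[-44.54256489  28.62955084]
 [-44.70326829 -32.25116316]]
```

View pics/w16a.png

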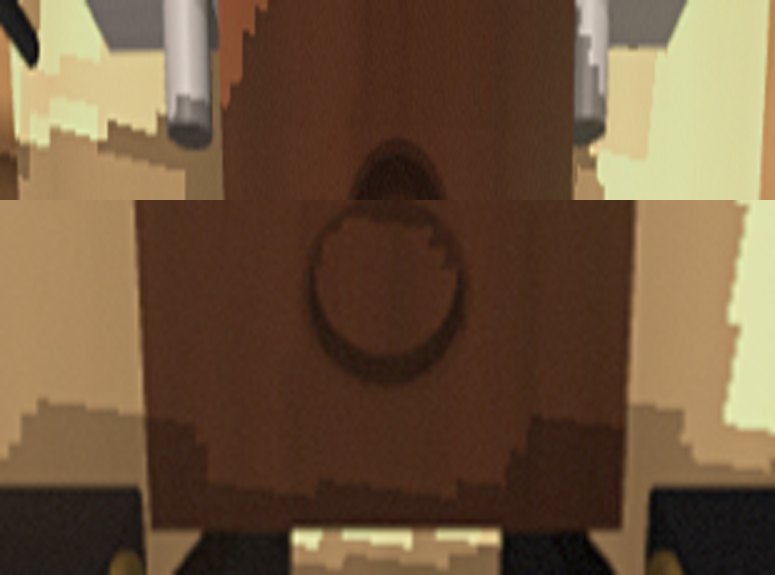

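View pics/t16.png

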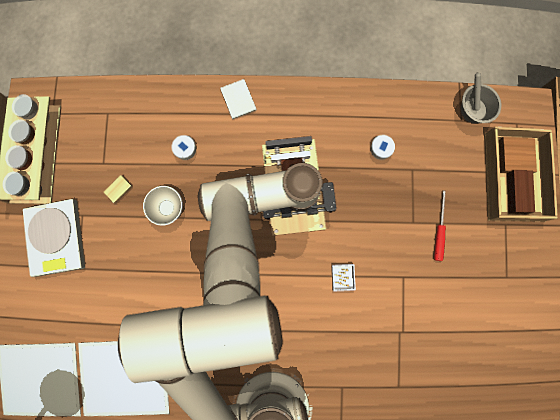

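The pile's near end is square against both fingers, at row 254 in the wrist view. No base edge shows at its sides or through the holes, and the bystanders sit where they were in the top view. The force holds steady at about 9.6 N, so I'm handing in.

```bash
python3 -c "
from workcell import arm
print(arm.close_job())"; python3 st.py
```

```text
the job is handed in; nothing more can be done
None
the job is handed in; nothing more can be done
```

The job is handed in at about 18 s of robot time, with the gripper still pressing the pile against the stop. I laid the holed slab on the base, squeezed the pair across their width to line up the long edges, and turned them to the jig's angle. I then pushed from the near end with both fingertips, which stayed about 130 mm from the stop.

**Last checks:**
- **Force and travel:** The push was steady at 9.4–9.9 N. Stop travel was about 14.6 mm from the top camera and about 15.0 mm from the arm position. These differ by about 0.4 mm, and both put the pointer within about half a millimetre of midway.
- **Squareness:** The near end measured square to the jig to about 0.003 rad. In the wrist picture no base edge showed beyond the top slab at the near end or along the sides.
- **Stop contact:** I could not see the line where the slabs meet the stop directly. Flushness there rests on the equal slab lengths and the upright fingers pushing both ends.
- **Vertical force:** It was about −0.8 N, a slight upward drag on the pile. Twice during the push the fingers bore down with 6–9 N, which I corrected by raising the tool 1–1.5 mm.
- **Bystanders:** They looked unmoved in the last top picture.

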